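# Tip the tray of stamps into the clear bin

## Robot

A 7-joint arm with a two-finger parallel gripper is mounted at the origin on a cart in front of the work surface, level with it; the furniture and walls round the work are solid. World frame = base frame: x ahead of the robot, y to its left, z up, the work surface at z = 0. Lengths are in m, angles in rad, forces in N, time in s.
With the tool pointing down it reaches from about 0.4 to 0.85 m from the base axis. Payload 4.5 kg.
Tool frame: the origin (TCP) lies where the fingers leave the gripper's body, on its centre line; the fingertips stand 64 mm ahead of it and the grasp point (between the pads) lies 45 mm ahead of it; z points along the fingers, y is the line along which they close (so a half turn about z gives the same grasp; the last joint's range is limited). The gripper opens to 88 mm and grips with 3 to 60 N. Pads are 18 mm wide; open, the fingers measure 123 mm over their backs; the gripper's body (75 mm by 187 mm) begins 45 mm behind the grasp point.
Start: joints at [-1.22, 0.689, -0.195, 1.565, 0.157, 0.902, -0.215], TCP at [0.195, 0.594, 0.303] pointing down, gripper open.
Joint ranges: [-3.01, 3.01], [-0.46, 2.08], [-1.47, 1.51], [0.13, 2.56], [-1, 4.14], [0.04, 2.09], [-2.66, 2.66]. Speed limits (rad/s): [2.57, 2.57, 3.14, 3.14, 3.14, 3.14, 3.14].

## Interface

Orientations are given as a unit quaternion [x, y, z, w].
In Python, from plant import r gives the robot as it stands.
- The arm moves only by the tool play_rows, never from a script. Its arguments are lists of equal length, an entry for each row: "translation": the shift along the tool's x, y, z in m, a list of three; "delta_rot": the turn, a rotation vector about the tool's x, y, z in degrees, a list of three; "grip": the opening, from -1 (shut) to 1 (fully open). In form: {"translation": [[x, y, z], ...], "delta_rot": [[rx, ry, rz], ...], "grip": [grip, ...]}. A call has 1 to 20 rows; each row shifts and turns the commanded pose from where the row before left it, along the tool's axes as they then stand; what a row does not reach is not made up. A row lasts 1/8 s, in which the tool goes at most 62.5 mm and 10.7 degrees, less where a joint would pass 70% of its speed; a pose out of reach is approached as far as the arm can. A call with a gripper value outside its range is refused whole. The fingers move at their own pace and stop on an object; "squeeze" is the grip in N (left out, the last holds). Time passes only in rows, so rows that do not move let the fingers close. It gives the time, the measured TCP pose, the force, the opening and the grip force at its end, in the units of the state.
- r.get_state(): the state, without advancing time (a new reading comes with each control period).
- r.snapshot(name): name is "side" or "top"; returns the picture (400x640x3 uint8, blue, green, red); there is no depth.
- r.get_calibration(name): a dict with "intrinsics" (3x3 intrinsics, pixels), "k1" (the pictures are not rectified: a ray, as slopes to the right and down, at radius r is drawn at 1 + k1 r^2 times it, then the intrinsics apply), "eye" and "rotation" of the camera in the world. Camera axes: x right, y up, looking along -z (the intrinsics and any distortion apply to the point x, -y, -z); pixel columns grow to the right and rows downward; lengths in m; the calibration is good to about 2 mm. A picture is of the moment at which its call begins. get_calibration takes no time and is no camera call.
- r.finish_job(): hands the job in; it is judged then, once.
Trained networks look in the newest picture that a camera, given by its name, has taken for a name from the list of things; names that differ only in an ending like _2 or _b are one class to them, and where a whole thing is asked for, a point or a joint stands for the part that bears it (a point fixed in the world has none). Each returns a list of dicts, best first, with "confidence" (0 to 1); they miss things now and then, are a little off and sometimes report something else, mostly with a low value. They report only what shows in the picture. A call takes as long as a camera call. They do not tell look-alikes from the thing itself.
- r.look_for(camera, target): "point" ([x, y, z] in m, in world coordinates, good to about 4 mm: the middle of the surface that is visible of it).
- r.silhouettes(camera, target): "pixels" (400x640 bool, what is visible of it).
The state is a dict: "clock": time; "q": joint angles; "qd": joint speeds; "joint_torque": joint torques, N m; "tool_pos": TCP position; "eef_rot": TCP orientation; "contact_force": force on the tool from outside, world axes, zero at the start; "moment": the same for the moment, N m; "opening": opening from 0.0 (shut) to 1.0 (fully open); "finger_force": force on a finger pad.
Only numpy, scipy, OpenCV 4.12 (cv2) and the standard library are available. Lean on these libraries where they do the work, as an engineer would, in place of code of your own. Each camera call takes 0.05 s, during which the arm holds its last target. There are 200 camera calls.

## Task

Put the three stamps and the eraser away by tipping the metal tray they lie in into the clear bin: carry the tray level by its handle to the bin, hook its nose on the end rim of the bin that faces the work (the rim goes into the notch under the nose, in front of the stop rib), and with the nose staying hooked on that rim as a pivot, swing the handle up until the tray leans well past 45 degrees and all four things have slid into the bin. Then set the empty tray back down flat on the desk about where it stood and let go, without shoving the bin away or disturbing the ink bottles that stand on the desk.

Things in the scene. Friction and masses are not known exactly. Their poses are not given: they have to be found in the camera images.
- tray: Open aluminium tipping tray, 100 wide, 208 long without handle, 32 high (mm), about 0.22 kg. Origin: underside (on the desk), mid-width. +y points to the pouring nose, x across. Floor flat (2.5 thick) from y = -76 to 60, walls at rear and sides; then a ramp up to a level nose, open in front, ending at y = 132. Its things slide out over the ramp only once it leans 45 to 55 degrees nose down.
- tray_handle (a point): Centre of the tray's black bar handle, sticking out level behind the rear wall: 14 mm wide (tray x), 24 mm tall (19 to 43 mm above the tray's underside), 80 mm long (tray y -79 to -158). At x = 0, y = -122, z = 33 mm in the tray's frame; axes as the tray's. Close the fingers across its width; its flat sides let the tool lean forwards or backwards.
- tray_notch (a point): Middle of the notch under the nose, on the nose's underside: x = 0, y = 114.5, z = 14.5 mm in the tray's frame; axes as the tray's. Behind it a stop rib (y = 106 to 108, 12 mm deep, full width) hangs outside the bin; in front only the rolled edge at y = 132 dips 1.5 mm. Hooked, the bin's rim lies between them under the nose, its top at this height: this point at bin_rim.
- bin: Clear plastic bin, open at the top, 166 x 274 mm, 99 mm high, loose on the desk, about 0.6 kg with an empty white bottle lying in its far end. Origin: centre of its underside; long side along its y, z up. Walls 2 mm thin, sloping slightly outwards; inside 126 x 230 mm at the floor, 150 x 258 mm at the top.
- bin_rim (a point): Middle of the end rim to hook on, the bin's short -y end facing the tray: top of the rim, mid-thickness, at x = 0, y = -133.5, z = 99 mm in the bin's frame; axes as the bin's, +y into the bin. The rim is 7 mm thick, 9 mm high, along the bin's x, straight for 65 mm either side of the point.
- stamp_a: A black self-inking hand stamp lying on its side in the tray, a block of 26 x 22 mm and 64 mm long, 35 to 70 g. Origin: centre of its foot (one 26 x 22 mm end); its z axis runs along its length.
- stamp_b: Second black self-inking hand stamp lying on its side in the tray, a block of 26 x 22 mm and 64 mm long, 35 to 70 g. Origin: centre of its foot (one 26 x 22 mm end); its z axis runs along its length.
- stamp_c: Third black self-inking hand stamp lying on its side in the tray, a block of 26 x 22 mm and 64 mm long, 35 to 70 g. Origin: centre of its foot (one 26 x 22 mm end); its z axis runs along its length.
- rubber_block: White eraser in a sleeve, 20 x 42 x 12 mm, about 25 g, lying in the tray in front of the stamps. Origin: centre of its underside; long along its y.
- ink_a: An ink bottle still in use, standing upright on the desk behind the work (40 mm across, 70 mm tall; origin under its base). Leave it standing where it is.
- ink_b: Another ink bottle still in use, standing upright on the desk behind the work (40 mm across, 70 mm tall; origin under its base). Leave it standing where it is.
Things that resemble listed ones, but are neither listed nor needed, are in the scene too. What is shaped like the stamp_b but purple or yellow is not meant. Leave any green look-alike of the stamp_c alone.

How it is judged:
By the outcome, as a careful person would: the job done as asked, in the order asked, and still so for the second after the job is handed in, with the robot touching nothing.
It also fails if it takes over 61 s, if anything falls off the work surface, if the arm or the gripper's body presses on something with over 40 N, if the wrist force passes 120 N, or if a joint passes its speed limit or range.

## Working session

There is one attempt and no reset: what is moved stays moved. The work goes in short steps, Python scripts to look and compute and a tool call to move; the robot and the scene stay as the last step left them, time stands still between calls to the robot, and variables do not carry over. Pictures are saved under pics/ and viewed, at most 10 in all, crops included, and the job is handed in when it is done.

Besides the shell and the picture viewer there is one more tool, called after "Emit:" as a command line: name --argument value ..., lists and objects as JSON in quotes. play_rows: Moves the arm, as the interface text tells. Its arguments: {"type":"object","properties":{"translation":{"type":"array","items":{"type":"array","items":{"type":"number"}}},"delta_rot":{"type":"array","items":{"type":"array","items":{"type":"number"}}},"grip":{"type":"array","items":{"type":"number"}},"squeeze":{"type":"number"}},"required":["translation","delta_rot","grip"]}

```bash
ls; mkdir -p pics; python3 - <<'E'
from plant import r
import cv2,json
for n in ("side","top"):
    im=r.snapshot(n); cv2.imwrite(f"pics/{n}0.png",im)
    c=r.get_calibration(n); print(n,c)
    for t in ("tray","tray_handle","tray_notch","bin","bin_rim","stamp_a","rubber_block","ink_a"):
        print(t,[( [round(float(v),3) for v in d["point"]],round(d["confidence"],2)) for d in r.look_for(n,t)])
print(r.get_state())
E
```

```text
pics
side {'intrinsics': array([[402.02768156,   0.        , 322.3502119 ],
       [  0.        , 402.02768156, 194.76146056],
       [  0.        ,   0.        ,   1.        ]]), 'k1': -0.07076988601791603, 'eye': array([ 0.6290339 , -0.68554597,  0.70534046]), 'rotation': array([0.38986235, 0.01244553, 0.04865244, 0.9195028 ])}
tray [([0.569, -0.192, 0.018], 0.95), ([0.558, 0.286, 0.056], 0.67)]
tray_handle [([0.568, -0.197, 0.013], 0.69), ([0.561, -0.261, 0.028], 0.21)]
tray_notch [([0.569, -0.194, 0.015], 0.63)]
bin [([0.557, 0.281, 0.059], 0.74)]
bin_rim []
stamp_a [([0.551, -0.293, 0.029], 0.85), ([0.571, -0.238, 0.029], 0.81), ([0.433, -0.265, 0.029], 0.75), ([0.564, -0.265, 0.028], 0.71), ([0.522, -0.017, 0.025], 0.71), ([0.407, -0.174, 0.024], 0.7)]
rubber_block [([0.592, -0.195, 0.009], 0.46)]
ink_a [([0.749, -0.154, 0.03], 0.64), ([0.71, -0.105, 0.04], 0.62), ([0.562, -0.261, 0.028], 0.39)]
top {'intrinsics': array([[483.9901053 ,   0.        , 323.49917782],
       [  0.        , 483.9901053 , 202.84751481],
       [  0.        ,   0.        ,   1.        ]]), 'k1': -0.02
[... 671 characters left out ...]
': 0.9, 'q': array([-1.22021481,  0.68906716, -0.19460534,  1.56530091,  0.15728399,
        0.9024834 , -0.21510283]), 'qd': array([-0.0011245 ,  0.00184024,  0.00043348,  0.0006429 ,  0.0002042 ,
       -0.00060566,  0.00067287]), 'joint_torque': array([ 4.50758091e-05, -5.27479827e+01, -1.26680452e+00, -1.53743488e+01,
       -5.18151093e-02, -6.52042545e-04,  2.42415479e-05]), 'tool_pos': array([0.19467061, 0.593933  , 0.30276312]), 'eef_rot': array([ 1.57722479e-01,  9.87483476e-01,  6.21874149e-05, -5.05135756e-06]), 'contact_force': array([0.52716994, 0.98279716, 0.20266621]), 'moment': array([-0.09164241, -0.03384879,  0.0149387 ]), 'finger_force': 0.0, 'opening': 0.9978187104768605}
```

View pics/side0.png

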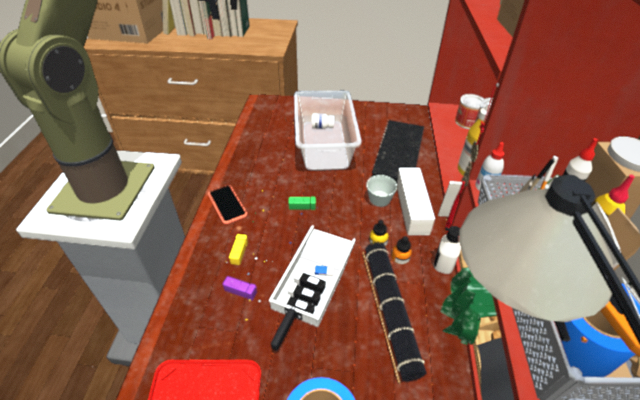

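View pics/top0.png

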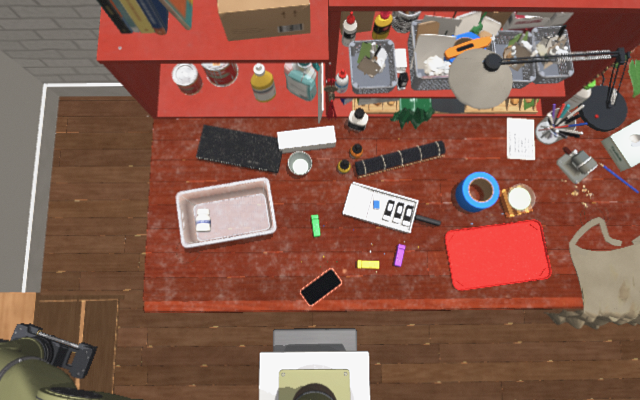

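The side view shows the tray at about (313,275), its handle pointing to (280,345), three black stamps and a white and blue eraser in it, and the bin at (327,130). In the top view the tray is at (382,207), the handle at (428,221) and the bin at (226,213). The inks are at (344,166) and (357,150), and the lamp head at (480,78) stays clear of the work. Next I fit the poses to the silhouettes.

```bash
cat > h.py <<'E'
import numpy as np, cv2
from scipy.spatial.transform import Rotation as R
from scipy.optimize import minimize, least_squares
from plant import r
C={n:r.get_calibration(n) for n in("side","top")}
def proj(n,P):
    c=C[n]; p=R.from_quat(c["rotation"]).inv().apply(np.atleast_2d(P)-c["eye"])
    s=np.c_[p[:,0],-p[:,1]]/-p[:,2:3]; s*=1+c["k1"]*(s**2).sum(1,keepdims=True)
    K=c["intrinsics"]; return s*[K[0,0],K[1,1]]+K[:2,2]
def box(x0,x1,y0,y1,z0,z1): return np.array([[x,y,z] for x in(x0,x1) for y in(y0,y1) for z in(z0,z1)])/1000
TRAY=[np.r_[box(-50,50,-76,60,0,32),box(-50,50,130,132,14,20)],box(-7,7,-158,-76,19,43)]
BIN=[np.r_[box(-65,65,-117,117,0,1),box(-83,83,-137,137,90,99)]]
def world(parts,p,z=0): 
    Rz=R.from_euler("z",p[2]); return [Rz.apply(q)+[p[0],p[1],z] for q in parts]
S=4
def render(n,parts):
    m=np.zeros((400*S,640*S),np.uint8)
    for q in parts:
        h=cv2.convexHull((proj(n,q)*S+S/2-.5).astype(np.float32)); cv2.fillConvexPoly(m,np.round(h).astype(np.int32),1)
    return m
def fit(parts,masks,p0,z=0,views=("side","top")):
    M={n:cv2.resize(masks[n].astype(np.uint8),None,fx=S,fy=S,interpolation=cv2.INTER_NEAREST) for n in views}
    def f(p):
        s=0
        for n in views:
            a=render(n,world(parts,p,z)); s-=(a&M[n]).sum()/(a|M[n]).sum()
        return s
    sim=np.array([p0]+[np.array(p0)+d for d in np.diag([.02,.02,.15])])
    o=minimize(f,p0,method="Nelder-Mead",options=dict(initial_simplex=sim,xatol=1e-4,fatol=1e-5,maxiter=200)); return o.x,o.fun
def fill(m):
    m=m.astype(np.uint8); c,_=cv2.findContours(cv2.morphologyEx(m,cv2.MORPH_CLOSE,np.ones((3,3))),cv2.RETR_EXTERNAL,cv2.CHAIN_APPROX_NONE)
    o=np.zeros_like(m); cv2.drawContours(o,c,-1,1,-1); return o
E
python3 - <<'E'
from h import *
ims={};res={}
for n in C: ims[n]=r.snapshot(n)
out=[]
for t,parts,p0 in(("tray",TRAY,[.57,-.21,-.2]),("bin",BIN,[.56,.27,0])):
    mk={}
    for n in C:
        d=r.silhouettes(n,t)
        ctr=proj(n,[p0[0],p0[1],.02])[0]
        d=[e for e in d if np.hypot(*(np.argwhere(e["pixels"]).mean(0)[::-1]-ctr))<50]
        print(t,n,[(round(e["confidence"],2),int(e["pixels"].sum())) for e in d])
        mk[n]=fill(d[0]["pixels"])
    for v in(("side","top"),("side",),("top",)): 
        x,f=fit(parts,mk,p0,views=v); print(t,v,x.round(4),round(f,3)); 
        if len(v)==2: res[t]=x
    for n in C:
        big=cv2.resize(ims[n],None,fx=4,fy=4,interpolation=cv2.INTER_CUBIC)
        for m,col in((cv2.resize(mk[n],None,fx=4,fy=4,interpolation=0),(0,255,255)),(render(n,world(parts,res[t])),(0,255,0))):
            c,_=cv2.findContours(m,cv2.RETR_EXTERNAL,cv2.CHAIN_APPROX_NONE); cv2.drawContours(big,c,-1,col,1)
        u,v=(proj(n,[res[t][0],res[t][1],.03])[0]*4).astype(int)
        a=big[max(v-300,0):,max(u-200,0):][:560,:400]; a=a[:, :400]
        out.append(cv2.resize(a,(400,300)) if 0 else a[:560])
    cv2.imwrite(f"pics/fit_{t}.png",np.hstack([cv2.copyMakeBorder(o,0,560-o.shape[0],0,400-o.shape[1],0) for o in out[-2:]]))
E
```

```text
tray side [(0.9, 3550)]
tray top [(0.86, 1857)]
tray ('side', 'top') [ 0.5686 -0.2314 -0.2907] -1.893
tray ('side',) [ 0.5674 -0.2304 -0.2832] -0.964
tray ('top',) [ 0.5698 -0.2328 -0.2983] -0.961
bin side [(0.95, 4323)]
bin top [(0.69, 5079)]
bin ('side', 'top') [0.5528 0.2516 0.166 ] -1.897
bin ('side',) [0.552  0.2546 0.1619] -0.926
bin ('top',) [0.5534 0.2505 0.1683] -0.978
```

View pics/fit_tray.png

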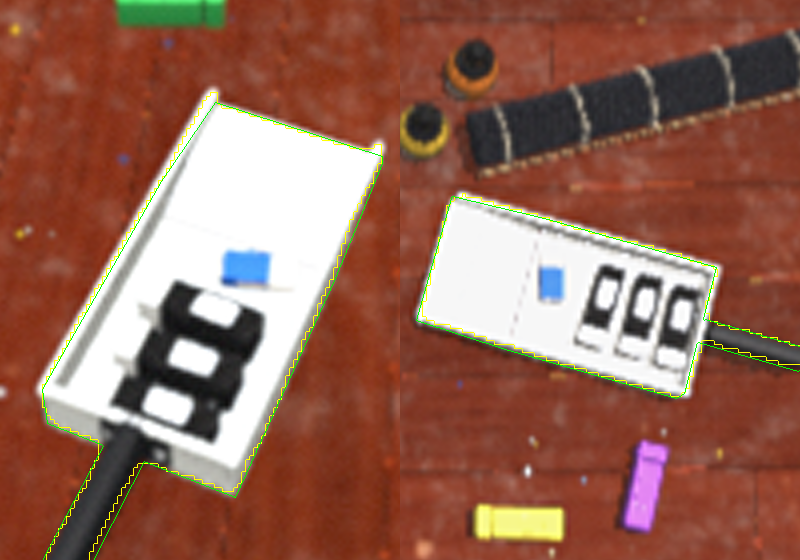

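View pics/fit_bin.png

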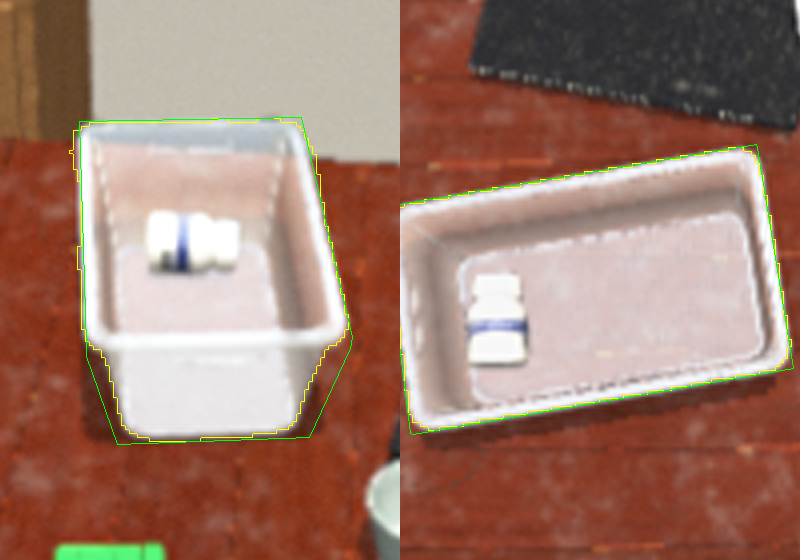

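Both fits overlay well, and the rolled nose edge and the bin rim show clearly. Now a planner that simulates the row composition. On the way to the tray I'll test the tipped pose in free air.

```bash
cat > plan.py <<'E'
import numpy as np
from scipy.spatial.transform import Rotation as R, Slerp
TR=np.array([.5686,-.2314,-.291]); BN=np.array([.553,.2508,.167])
YG,ZG,AL=-.108,.031,30.
def trayT(x,y,z,yaw,th=0):   # yaw rad, th deg nose down
    return R.from_euler("z",yaw)*R.from_euler("x",-th,degrees=True), np.array([x,y,z])
def tool(tr,al=AL,back=0.):  # tool pose holding the tray pose; back: retreat along tool z
    Rt,p=tr; X=np.array([[0,1,0],[1,0,0],[0,0,-1.]]).T # cols: tool x=tray y, y=tray x, z=-tray z
    Rl=Rt*R.from_matrix(X)*R.from_euler("y",al,degrees=True)
    return Rl, p+Rt.apply([0,YG,ZG])-Rl.apply([0,0,.045+back])
def hook(th,up=0.,fw=0.,py=.118,pz=.0145):  # tray rotated about rim's inner top edge
    Rb=R.from_euler("z",BN[2]); piv=np.r_[BN[:2],0]+Rb.apply([0,-.130+fw,.099+up])
    Rt=Rb*R.from_euler("x",-th,degrees=True); return Rt,piv-Rt.apply([0,py,pz])
def seg(cur,goal,n,tn=4,rn=2):
    """n rows, straight in position and turn; returns rows and the commanded end pose"""
    sl=Slerp([0,1],R.concatenate([cur[0],goal[0]])); q,p=cur; T=[];D=[]
    for k in range(1,n+1):
        g,gp=sl(k/n),cur[1]+(goal[1]-cur[1])*k/n
        t=np.round(q.inv().apply(gp-p),tn); d=np.round((q.inv()*g).as_rotvec(degrees=True),rn)
        p=p+q.apply(t); q=q*R.from_rotvec(d,degrees=True); T.append(t.tolist());D.append(d.tolist())
    return T,D,(q,p)
def path(cur,goals):
    T=[];D=[]
    for g,n in goals:
        a,b,cur=seg(cur,g,n); T+=a;D+=b
    print("T",str(T).replace(" ","")); print("D",str(D).replace(" ","")); print(len(T),cur[1].round(4),cur[0].as_quat().round(4)); return cur
def now():
    from plant import r
    s=r.get_state(); return R.from_quat(s["eef_rot"]),s["tool_pos"]
E
python3 - <<'E'
from plan import *
c=now()
for th in(0,30,65): t=tool(hook(th)); print(th,t[1].round(3),t[0].as_matrix()[:,2].round(2))
c=path(c,[(tool(hook(65)),20)])
E
```

```text
0 [ 0.616 -0.122  0.154] [-0.08  0.49 -0.87]
30 [ 0.606 -0.062  0.271] [ 0.  0. -1.]
65 [0.584 0.069 0.348] [ 0.1  -0.57 -0.82]
T [[-0.0267,-0.0189,-0.0022],[-0.0276,-0.0175,-0.0012],[-0.0286,-0.016,-0.0002],[-0.0294,-0.0145,0.0009],[-0.03,-0.0129,0.0019],[-0.0306,-0.0113,0.003],[-0.0311,-0.0096,0.004],[-0.0314,-0.0079,0.005],[-0.0316,-0.0061,0.006],[-0.0318,-0.0044,0.0069],[-0.0317,-0.0026,0.0079],[-0.0315,-0.0007,0.0087],[-0.0313,0.001,0.0097],[-0.0309,0.0028,0.0104],[-0.0305,0.0047,0.0112],[-0.0298,0.0064,0.012],[-0.0291,0.0081,0.0126],[-0.0283,0.0099,0.0133],[-0.0273,0.0116,0.0139],[-0.0263,0.0132,0.0144]]
D [[0.95,-1.57,3.01],[0.95,-1.57,3.02],[0.95,-1.58,3.01],[0.95,-1.57,3.01],[0.95,-1.57,3.01],[0.95,-1.57,3.02],[0.95,-1.58,3.01],[0.95,-1.57,3.01],[0.95,-1.57,3.01],[0.95,-1.57,3.02],[0.95,-1.58,3.01],[0.95,-1.57,3.01],[0.95,-1.57,3.01],[0.95,-1.57,3.02],[0.95,-1.58,3.01],[0.95,-1.57,3.01],[0.95,-1.57,3.01],[0.95,-1.57,3.02],[0.95,-1.58,3.01],[0.95,-1.57,3.01]]
20 [0.5837 0.0686 0.3477] [ 0.6158  0.7283 -0.1942  0.2296]
```

Emit:
play_rows --translation '[[-0.027, -0.019, -0.002], [-0.028, -0.018, -0.001], [-0.029, -0.016, 0], [-0.029, -0.015, 0.001], [-0.03, -0.013, 0.002], [-0.031, -0.011, 0.003], [-0.031, -0.01, 0.004], [-0.031, -0.008, 0.005], [-0.032, -0.006, 0.006], [-0.032, -0.004, 0.007], [-0.032, -0.003, 0.008], [-0.032, -0.001, 0.009], [-0.031, 0.001, 0.01], [-0.031, 0.003, 0.01], [-0.031, 0.005, 0.011], [-0.03, 0.006, 0.012], [-0.029, 0.008, 0.013], [-0.028, 0.01, 0.013], [-0.027, 0.012, 0.014], [-0.026, 0.013, 0.014]]' --delta_rot '[[0.95, -1.57, 3.01], [0.95, -1.57, 3.01], [0.95, -1.57, 3.01], [0.95, -1.57, 3.01], [0.95, -1.57, 3.01], [0.95, -1.57, 3.01], [0.95, -1.57, 3.01], [0.95, -1.57, 3.01], [0.95, -1.57, 3.01], [0.95, -1.57, 3.01], [0.95, -1.57, 3.01], [0.95, -1.57, 3.01], [0.95, -1.57, 3.01], [0.95, -1.57, 3.01], [0.95, -1.57, 3.01], [0.95, -1.57, 3.01], [0.95, -1.57, 3.01], [0.95, -1.57, 3.01], [0.95, -1.57, 3.01], [0.95, -1.57, 3.01]]' --grip '[1, 1, 1, 1, 1, 1, 1, 1, 1, 1, 1, 1, 1, 1, 1, 1, 1, 1, 1, 1]' --squeeze 60

```text
clock: 3.7
tool_pos: [0.5862, 0.0652, 0.3467]
eef_rot: [0.617, 0.727, -0.195, 0.23]
contact_force: [0.6, -0.3, -0.6]
opening: 1.001
finger_force: 0.0
```

```bash
sed -i 's/tn=4,rn=2/tn=3,rn=1/' plan.py; python3 - <<'E'
from plan import *
from plant import r
s=r.get_state();print(s["clock"],s["tool_pos"].round(4),s["eef_rot"].round(4),s["q"].round(2))
pre=tool(trayT(TR[0],TR[1],0,TR[2]),back=.10)
c=path(now(),[(tool(hook(0,up=.04)),10),(pre,9)])
print(tool(trayT(TR[0],TR[1],0,TR[2]))[1].round(4))
E
```

```text
3.7 [0.5862 0.0652 0.3467] [ 0.6166  0.7274 -0.1947  0.23  ] [-0.68  0.7   0.42  1.67  0.41  0.97 -0.42]
T [[-0.007,-0.0,0.023],[-0.009,-0.0,0.023],[-0.012,-0.0,0.021],[-0.014,-0.001,0.02],[-0.017,0.0,0.018],[-0.018,0.0,0.016],[-0.02,-0.0,0.014],[-0.021,-0.0,0.011],[-0.023,-0.0,0.009],[-0.024,-0.001,0.007],[-0.027,-0.016,-0.011],[-0.028,-0.015,-0.011],[-0.029,-0.012,-0.012],[-0.029,-0.012,-0.012],[-0.029,-0.01,-0.012],[-0.03,-0.008,-0.013],[-0.03,-0.007,-0.012],[-0.031,-0.004,-0.013],[-0.03,-0.004,-0.013]]
D [[0.0,6.5,-0.0],[0.0,6.5,-0.0],[0.0,6.5,-0.0],[0.0,6.5,-0.1],[0.0,6.5,0.0],[0.0,6.5,0.0],[0.0,6.5,0.0],[0.0,6.6,-0.0],[0.0,6.5,-0.0],[0.0,6.5,-0.0],[-1.5,-0.0,2.5],[-1.4,-0.0,2.5],[-1.5,-0.0,2.6],[-1.4,-0.0,2.5],[-1.5,-0.0,2.5],[-1.4,-0.0,2.5],[-1.5,-0.0,2.5],[-1.5,-0.0,2.6],[-1.4,-0.0,2.5]]
19 [ 0.5165 -0.4039  0.1567] [ 0.7748  0.5766  0.2077 -0.1548]
[ 0.5312 -0.3564  0.07  ]
```

Emit:
play_rows --translation '[[-0.007, 0, 0.023], [-0.009, 0, 0.023], [-0.012, 0, 0.021], [-0.014, -0.001, 0.02], [-0.017, 0, 0.018], [-0.018, 0, 0.016], [-0.02, 0, 0.014], [-0.021, 0, 0.011], [-0.023, 0, 0.009], [-0.024, -0.001, 0.007], [-0.027, -0.016, -0.011], [-0.028, -0.015, -0.011], [-0.029, -0.012, -0.012], [-0.029, -0.012, -0.012], [-0.029, -0.01, -0.012], [-0.03, -0.008, -0.013], [-0.03, -0.007, -0.012], [-0.031, -0.004, -0.013], [-0.03, -0.004, -0.013], [0, 0, 0]]' --delta_rot '[[0, 6.5, 0], [0, 6.5, 0], [0, 6.5, 0], [0, 6.5, 0], [0, 6.5, 0], [0, 6.5, 0], [0, 6.5, 0], [0, 6.5, 0], [0, 6.5, 0], [0, 6.5, 0], [-1.45, 0, 2.5], [-1.45, 0, 2.5], [-1.45, 0, 2.5], [-1.45, 0, 2.5], [-1.45, 0, 2.5], [-1.45, 0, 2.5], [-1.45, 0, 2.5], [-1.45, 0, 2.5], [-1.45, 0, 2.5], [0, 0, 0]]' --grip '[1, 1, 1, 1, 1, 1, 1, 1, 1, 1, 1, 1, 1, 1, 1, 1, 1, 1, 1, 1]'

```text
clock: 6.2
tool_pos: [0.5131, -0.4074, 0.1548]
eef_rot: [0.776, 0.576, 0.206, -0.154]
contact_force: [0.2, 0.9, -0.3]
opening: 0.999
finger_force: 0.0
```

```bash
python3 - <<'E'
from plan import *
from plant import r
s=r.get_state();print(s["clock"],s["tool_pos"].round(4),s["eef_rot"].round(4),s["q"].round(2),s["contact_force"].round(2))
g=tool(trayT(TR[0],TR[1],0,TR[2]))
c=path(now(),[(g,7)])
E
```

```text
6.2 [ 0.5131 -0.4074  0.1548] [ 0.7761  0.5759  0.2056 -0.154 ] [ 0.89  1.03 -0.25  1.37 -0.3   1.01  0.64] [ 0.19  0.89 -0.3 ]
T [[0.001,0.0,0.014],[0.0,0.001,0.015],[0.001,0.0,0.014],[0.001,0.001,0.014],[0.0,-0.0,0.015],[0.001,0.0,0.014],[0.001,0.001,0.014]]
D [[-0.0,0.0,-0.0],[-0.0,0.1,-0.1],[-0.0,-0.0,0.0],[-0.0,0.0,-0.0],[-0.0,0.1,-0.0],[-0.0,-0.0,-0.1],[-0.0,0.0,0.0]]
7 [ 0.5314 -0.3564  0.0706] [ 0.7747  0.577   0.2073 -0.1547]
```

Go in, then close with full squeeze.

Emit:
play_rows --translation '[[0.001, 0, 0.014], [0.001, 0.001, 0.014], [0.001, 0, 0.014], [0.001, 0.001, 0.015], [0, 0, 0.015], [0.001, 0, 0.014], [0.001, 0, 0.014], [0, 0, 0], [0, 0, 0], [0, 0, 0], [0, 0, 0], [0, 0, 0], [0, 0, 0], [0, 0, 0]]' --delta_rot '[[0, 0, 0], [0, 0.1, -0.1], [0, 0, 0], [0, 0, 0], [0, 0.1, 0], [0, 0, -0.1], [0, 0, 0], [0, 0, 0], [0, 0, 0], [0, 0, 0], [0, 0, 0], [0, 0, 0], [0, 0, 0], [0, 0, 0]]' --grip '[1, 1, 1, 1, 1, 1, 1, 1, -1, -1, -1, -1, -1, -1]' --squeeze 60

```text
clock: 7.95
tool_pos: [0.5338, -0.3497, 0.073]
eef_rot: [0.772, 0.58, 0.209, -0.156]
contact_force: [-0.7, -0.4, -0.0]
opening: 0.343
finger_force: 0.0
```

```bash
python3 - <<'E'
from plan import *
from plant import r
s=r.get_state();print(s["clock"],s["tool_pos"].round(4),s["eef_rot"].round(4),s["opening"],s["finger_force"],s["contact_force"].round(2),s["moment"].round(2))
g=tool(trayT(TR[0],TR[1],0,TR[2])); print(g[1].round(4),g[0].as_quat().round(4))
c=now(); up=(c[0],c[1]+[0,0,.03]); path(c,[(up,4)])
E
```

```text
7.95 [ 0.5338 -0.3497  0.073 ] [ 0.772   0.5797  0.2091 -0.1558] 0.34328963202293683 0.0 [-0.73 -0.42 -0.05] [-0.51  0.17  0.02]
[ 0.5312 -0.3564  0.07  ] [ 0.7748  0.5768  0.2076 -0.1545]
T [[0.004,0.0,-0.006],[0.004,0.0,-0.007],[0.003,0.0,-0.006],[0.004,0.0,-0.007]]
D [[0.0,0.0,0.0],[0.0,0.0,0.0],[0.0,0.0,0.0],[0.0,0.0,0.0]]
4 [ 0.5337 -0.3498  0.103 ] [ 0.772   0.5797  0.2091 -0.1558]
```

Emit:
play_rows --translation '[[-0.006, 0, 0], [0, 0, 0], [0, 0, 0], [0, 0, 0], [0, 0, 0], [0, 0, 0]]' --delta_rot '[[0, -0.4, 0], [0, 0, 0], [0, 0, 0], [0, 0, 0], [0, 0, 0], [0, 0, 0]]' --grip '[-1, -1, -1, -1, -1, -1]'

```text
clock: 8.7
tool_pos: [0.5323, -0.3547, 0.0699]
eef_rot: [0.773, 0.58, 0.206, -0.154]
contact_force: [-0.2, -0.6, -2.3]
opening: 0.152
finger_force: 60.0
```

```bash
cat >> plan.py <<'E'
def st():
    from plant import r
    s=r.get_state();print(round(s["clock"],2),s["tool_pos"].round(4),s["eef_rot"].round(4),"op",round(s["opening"],3),"ff",round(s["finger_force"],1),"F",s["contact_force"].round(1),"M",s["moment"].round(2))
E
python3 - <<'E'
from plan import *
st(); g=tool(trayT(TR[0],TR[1],0,TR[2])); c=now()
Rt=R.from_euler("z",TR[2]); p=c[1]+c[0].apply([0,0,.045]); print("grasp in tray",(Rt.inv().apply(p-[TR[0],TR[1],0])*1000).round(1))
print("lean etc",((g[0].inv()*c[0]).as_rotvec(degrees=True)).round(2))
up=(c[0],c[1]+[0,0,.03]); path(c,[(up,5)])
E
```

```text
8.7 [ 0.5323 -0.3547  0.0699] [ 0.7727  0.5803  0.2063 -0.1538] op 0.152 ff 60.0 F [-0.2 -0.6 -2.3] M [-0.86  0.37  0.03]
grasp in tray [   0.5 -106.1   30.9]
lean etc [ 0.14 -0.18 -0.44]
T [[0.003,0.0,-0.005],[0.003,0.0,-0.005],[0.003,0.0,-0.006],[0.003,0.0,-0.005],[0.003,0.0,-0.005]]
D [[0.0,0.0,0.0],[0.0,0.0,0.0],[0.0,0.0,0.0],[0.0,0.0,0.0],[0.0,0.0,0.0]]
5 [ 0.5323 -0.3546  0.0999] [ 0.7727  0.5803  0.2063 -0.1538]
```

Emit:
play_rows --translation '[[0.003, 0, -0.005], [0.003, 0, -0.005], [0.003, 0, -0.006], [0.003, 0, -0.005], [0.003, 0, -0.005], [0, 0, 0], [0, 0, 0], [0, 0, 0]]' --delta_rot '[[0, 0, 0], [0, 0, 0], [0, 0, 0], [0, 0, 0], [0, 0, 0], [0, 0, 0], [0, 0, 0], [0, 0, 0]]' --grip '[-1, -1, -1, -1, -1, -1, -1, -1]'

```text
clock: 9.7
tool_pos: [0.5322, -0.3545, 0.0997]
eef_rot: [0.773, 0.58, 0.206, -0.154]
contact_force: [1.0, 0.2, -4.1]
opening: 0.15
finger_force: 60.0
```

```bash
cat >> plan.py <<'E'
# tray in tool frame as grasped (tool pose at grasp, tray on desk)
GQ,GP=R.from_quat([.7727,.5803,.2063,-.1538]),np.array([.5323,-.3547,.0699])
def hold(tr):  # tool pose that puts the held tray at pose tr
    D0=R.from_euler("z",TR[2]); rel=D0.inv()*GQ; off=D0.inv().apply(GP-[TR[0],TR[1],0])
    return tr[0]*rel, tr[1]+tr[0].apply(off)
def tray_now():
    c=now(); D0=R.from_euler("z",TR[2]); rel=D0.inv()*GQ; off=D0.inv().apply(GP-[TR[0],TR[1],0])
    Rt=c[0]*rel.inv(); return Rt,c[1]-Rt.apply(off)
E
cat > see.py <<'E'
from h import *
from plan import *
def see(name,views=("side",),z=4,ctr=None,size=(400,560)):
    """crop with the tray's (green) and bin's (cyan) edges as believed"""
    Rt,p=tray_now(); out=[]
    prof=np.array([[-76,0],[60,0],[108,14.5],[108,2.5],[106,2.5],[106,14.5],[132,14.5],[132,17],[-76,32],[-76,0]])
    L=[np.c_[np.full(len(prof),x),prof]/1000 for x in(-50,50)]+[np.array([[-50,y,zz],[50,y,zz]])/1000 for y,zz in((132,14.5),(107,2.5),(60,0),(-76,0))]
    L=[Rt.apply(l)+p for l in L]
    Rb=R.from_euler("z",BN[2]); B=[Rb.apply(np.array([[-83,-137,a],[83,-137,a],[83,137,a],[-83,137,a],[-83,-137,a]])/1000)+np.r_[BN[:2],0] for a in(99,)]+[Rb.apply(np.array([[-65,-130,99],[65,-130,99]])/1000)+np.r_[BN[:2],0]]
    for n in views:
        big=cv2.resize(r.snapshot(n),None,fx=z,fy=z,interpolation=cv2.INTER_CUBIC)
        for S,col in((L,(0,200,0)),(B,(255,200,0))):
            for l in S: cv2.polylines(big,[np.round(proj(n,l)*z+z/2).astype(np.int32)],False,col,1)
        u,v=(proj(n,p+Rt.apply([0,.03,0]) if ctr is None else ctr)[0]*z).astype(int); w,h=size
        a=big[max(v-h//2,0):,max(u-w//2,0):][:h,:w]; out.append(cv2.copyMakeBorder(a,0,h-a.shape[0],0,w-a.shape[1],0))
    cv2.imwrite(f"pics/{name}.png",np.hstack(out))
E
python3 - <<'E'
from see import *
st(); Rt,p=tray_now(); print(p.round(4),Rt.as_euler("zyx",degrees=True).round(1))
see("lift",("side","top"))
E
```

```text
9.7 [ 0.5322 -0.3545  0.0997] [ 0.7727  0.5802  0.2062 -0.1541] op 0.15 ff 60.0 F [ 1.   0.2 -4.1] M [-1.19  0.4   0.  ]
[ 0.5685 -0.2312  0.0298] [-16.7   0.    0. ]
```

View pics/lift.png

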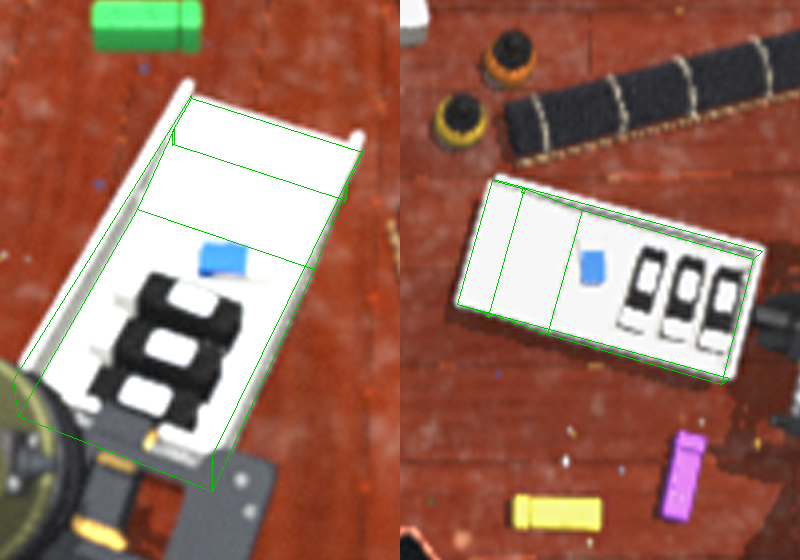

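The overlay matches the lifted tray at the nose edge (side view (190,97)–(360,150)), so it hangs level and nothing has moved in it. Now carry it to just behind the bin.

```bash
python3 - <<'E'
from plan import *
c=path(now(),[(hold(trayT(TR[0],TR[1],.11,TR[2])),5),(hold(hook(0,up=.025,fw=-.045)),13)])
E
```

```text
T [[0.008,0.0,-0.014],[0.008,0.0,-0.014],[0.008,0.0,-0.014],[0.008,0.0,-0.014],[0.008,0.0,-0.014],[0.014,0.003,0.008],[0.014,0.003,0.008],[0.013,0.004,0.008],[0.014,0.004,0.008],[0.013,0.005,0.008],[0.013,0.005,0.007],[0.013,0.006,0.008],[0.013,0.007,0.007],[0.013,0.007,0.008],[0.012,0.007,0.007],[0.012,0.009,0.007],[0.012,0.008,0.007],[0.012,0.009,0.007]]
D [[-0.0,-0.0,-0.0],[-0.0,-0.0,-0.0],[-0.0,-0.0,-0.0],[-0.0,-0.0,-0.0],[-0.0,-0.0,-0.0],[1.0,0.0,-1.8],[1.0,0.0,-1.7],[1.0,0.0,-1.8],[1.0,0.0,-1.7],[1.0,0.0,-1.8],[1.0,0.0,-1.7],[1.0,0.0,-1.8],[1.0,0.0,-1.7],[1.0,0.0,-1.8],[1.0,0.0,-1.7],[1.0,0.0,-1.8],[1.0,0.0,-1.7],[1.0,0.0,-1.8]]
18 [ 0.6236 -0.1645  0.179 ] [ 0.6208  0.7406  0.166  -0.1962]
```

Emit:
play_rows --translation '[[0.008, 0, -0.014], [0.008, 0, -0.014], [0.008, 0, -0.014], [0.008, 0, -0.014], [0.008, 0, -0.014], [0.014, 0.003, 0.008], [0.014, 0.003, 0.008], [0.013, 0.004, 0.008], [0.014, 0.004, 0.008], [0.013, 0.005, 0.008], [0.013, 0.005, 0.007], [0.013, 0.006, 0.008], [0.013, 0.007, 0.007], [0.013, 0.007, 0.008], [0.012, 0.007, 0.007], [0.012, 0.009, 0.007], [0.012, 0.008, 0.007], [0.012, 0.009, 0.007], [0, 0, 0], [0, 0, 0]]' --delta_rot '[[0, 0, 0], [0, 0, 0], [0, 0, 0], [0, 0, 0], [0, 0, 0], [1, 0, -1.75], [1, 0, -1.75], [1, 0, -1.75], [1, 0, -1.75], [1, 0, -1.75], [1, 0, -1.75], [1, 0, -1.75], [1, 0, -1.75], [1, 0, -1.75], [1, 0, -1.75], [1, 0, -1.75], [1, 0, -1.75], [1, 0, -1.75], [0, 0, 0], [0, 0, 0]]' --grip '[-1, -1, -1, -1, -1, -1, -1, -1, -1, -1, -1, -1, -1, -1, -1, -1, -1, -1, -1, -1]'

```text
clock: 12.3
tool_pos: [0.6234, -0.1655, 0.179]
eef_rot: [0.622, 0.74, 0.165, -0.196]
contact_force: [-0.0, -0.1, -3.7]
opening: 0.153
finger_force: 60.0
```

```bash
python3 - <<'E'
from see import *
st(); Rt,p=tray_now(); print(p.round(4),Rt.as_euler("zyx",degrees=True).round(1))
see("behind",("side","top"),ctr=[.575,.1,.1])
c=path(now(),[(hold(hook(0,up=.025,fw=0)),4)])
E
```

```text
12.3 [ 0.6234 -0.1655  0.179 ] [ 0.6215  0.7403  0.1654 -0.1958] op 0.153 ff 60.0 F [-0.  -0.1 -3.7] M [-1.21 -0.16 -0.02]
[ 0.6017 -0.0389  0.1088] [ 9.5 -0.  -0.1]
T [[0.01,0.0,0.006],[0.01,0.0,0.005],[0.01,0.001,0.006],[0.01,-0.0,0.006]]
D [[0.0,0.0,-0.0],[0.0,0.1,-0.1],[0.0,-0.0,0.0],[0.1,0.0,-0.0]]
4 [ 0.6163 -0.1204  0.1789] [ 0.6209  0.7405  0.1656 -0.1968]
```

View pics/behind.png

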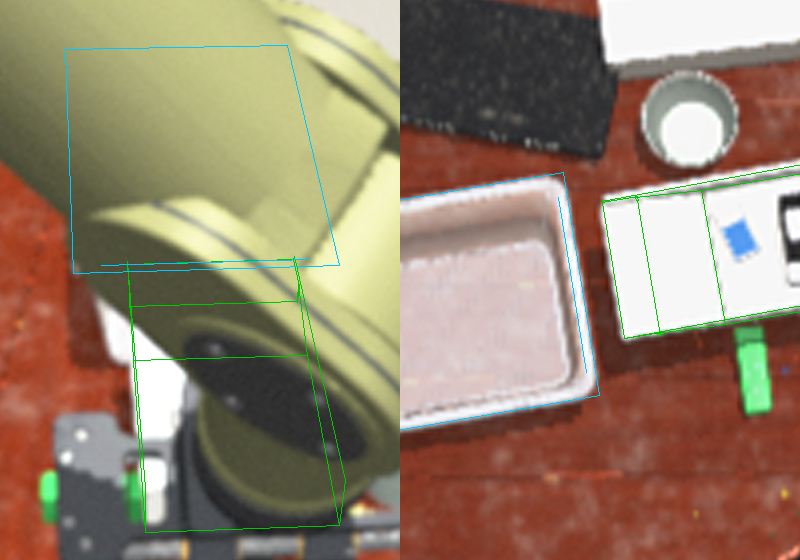

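Top view: the tray's nose edge (603,200)–(625,338) and the bin's end rim (565,172)–(598,395) both lie on the model lines. The side view is blocked by the arm. Move forward and lower to about 4 mm above contact.

```bash
python3 - <<'E'
from plan import *
c=path(now(),[(hold(hook(0,up=.025,fw=0)),4),(hold(hook(0,up=.004,fw=0)),5)])
E
```

```text
T [[0.01,0.0,0.006],[0.01,0.0,0.005],[0.01,0.001,0.006],[0.01,-0.0,0.006],[-0.002,-0.0,0.004],[-0.002,-0.0,0.003],[-0.002,-0.0,0.004],[-0.002,-0.0,0.003],[-0.002,-0.0,0.004]]
D [[0.0,0.0,-0.0],[0.0,0.1,-0.1],[0.0,-0.0,0.0],[0.1,0.0,-0.0],[-0.0,0.0,-0.0],[-0.0,0.0,-0.0],[-0.0,0.0,-0.0],[-0.0,0.0,-0.0],[-0.0,0.0,-0.0]]
9 [ 0.6163 -0.1201  0.1583] [ 0.6209  0.7405  0.1656 -0.1968]
```

Emit:
play_rows --translation '[[0.01, 0, 0.006], [0.01, 0, 0.005], [0.01, 0.001, 0.006], [0.01, 0, 0.006], [-0.002, 0, 0.004], [-0.002, 0, 0.003], [-0.002, 0, 0.004], [-0.002, 0, 0.003], [-0.002, 0, 0.004], [0, 0, 0], [0, 0, 0]]' --delta_rot '[[0, 0, 0], [0, 0.1, -0.1], [0, 0, 0], [0.1, 0, 0], [0, 0, 0], [0, 0, 0], [0, 0, 0], [0, 0, 0], [0, 0, 0], [0, 0, 0], [0, 0, 0]]' --grip '[-1, -1, -1, -1, -1, -1, -1, -1, -1, -1, -1]'

```text
clock: 13.78
tool_pos: [0.6167, -0.1187, 0.1586]
eef_rot: [0.62, 0.741, 0.166, -0.197]
contact_force: [-0.3, 0.4, -4.2]
opening: 0.152
finger_force: 60.0
```

```bash
python3 - <<'E'
from plan import *
st(); Rt,p=tray_now(); print((p-hook(0)[1]).round(4),Rt.as_euler("zyx",degrees=True).round(1))
E
```

```text
13.78 [ 0.6167 -0.1187  0.1586] [ 0.6201  0.7409  0.1661 -0.1971] op 0.152 ff 60.0 F [-0.3  0.4 -4.2] M [-1.18 -0.14 -0.02]
[0.0004 0.0018 0.0044] [9.7 0.  0.1]
```

Emit:
play_rows --translation '[[-0.0035, 0, -0.002], [-0.0005, 0, 0.0009], [-0.0005, 0, 0.0009], [-0.0005, 0, 0.0009], [0, 0, 0], [0, 0, 0]]' --delta_rot '[[0, 0, 0], [0, 0, 0], [0, 0, 0], [0, 0, 0], [0, 0, 0], [0, 0, 0]]' --grip '[-1, -1, -1, -1, -1, -1]'

```text
clock: 14.52
tool_pos: [0.6174, -0.1225, 0.1555]
eef_rot: [0.62, 0.741, 0.166, -0.197]
contact_force: [0.0, 0.5, -2.6]
opening: 0.15
finger_force: 60.0
```

```bash
python3 - <<'E'
from see import *
st(); Rt,p=tray_now(); print((Rt.inv().apply(p-hook(0)[1])).round(4),Rt.as_euler("zyx",degrees=True).round(1))
see("hook",("side","top"),ctr=[.575,.12,.1])
E
```

```text
14.53 [ 0.6174 -0.1225  0.1555] [ 0.6201  0.7409  0.1661 -0.1972] op 0.15 ff 60.0 F [ 0.   0.5 -2.6] M [-0.96 -0.06 -0.02]
[ 0.0006 -0.0022  0.0013] [9.7 0.  0.1]
```

View pics/hook.png

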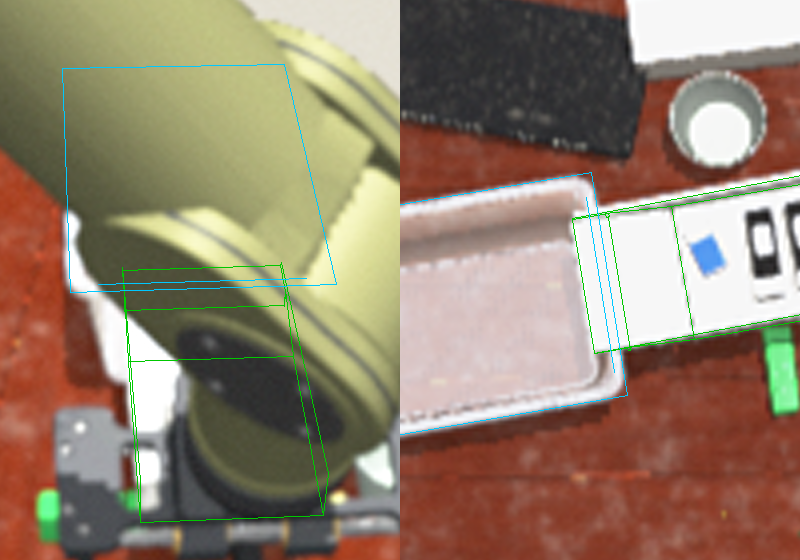

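Contact shows at about the expected height (the nose carries about 1.6 N), and in the top view the rim lies under the nose between the rib and the rolled edge. Now plan the swing about the rim's inner edge.

```bash
cat > swing.py <<'E'
from plan import *
def H(th,up=.001): return hold(hook(th,up=up,py=.1202-.0037*th/65))
def swing(a,b,n,cur=None,up=.001):
    cur=cur or now(); q,p=cur; T=[];D=[]
    for k in range(1,n+1):
        g=H(a+(b-a)*k/n,up); t=np.round(q.inv().apply(g[1]-p),4); d=np.round((q.inv()*g[0]).as_rotvec(degrees=True),1)
        p=p+q.apply(t); q=q*R.from_rotvec(d,degrees=True); T.append(t.tolist()); D.append(d.tolist())
    print("T",str(T).replace(" ","")); print("D",str(D).replace(" ","")); print(p.round(4)); return q,p
E
python3 - <<'E'
from swing import *
swing(0,45,15)
E
```

```text
T [[0.0094,-0.0008,-0.0094],[0.0093,0.0001,-0.0095],[0.0094,0.0,-0.0095],[0.0094,0.0001,-0.0095],[0.0094,0.0,-0.0095],[0.0093,0.0001,-0.0095],[0.0094,0.0,-0.0095],[0.0093,0.0001,-0.0094],[0.0094,0.0001,-0.0095],[0.0093,0.0,-0.0095],[0.0093,0.0,-0.0094],[0.0094,0.0001,-0.0095],[0.0093,0.0,-0.0094],[0.0093,0.0001,-0.0094],[0.0094,0.0,-0.0095]]
D [[-0.0,-3.1,0.1],[-0.0,-3.0,-0.0],[0.0,-3.0,0.0],[0.0,-3.0,0.0],[0.1,-3.0,0.0],[-0.0,-3.0,0.0],[0.0,-3.0,0.0],[0.0,-3.0,0.0],[0.1,-3.0,0.0],[-0.0,-3.0,0.1],[0.0,-3.0,-0.0],[0.0,-3.0,-0.0],[0.1,-3.0,-0.0],[-0.0,-3.0,-0.0],[0.0,-3.0,-0.0]]
[ 0.5976 -0.0103  0.3133]
```

Emit:
play_rows --translation '[[0.0094, 0, -0.0094], [0.0094, 0, -0.0095], [0.0094, 0, -0.0095], [0.0094, 0, -0.0095], [0.0094, 0, -0.0095], [0.0094, 0, -0.0095], [0.0094, 0, -0.0095], [0, 0, 0], [0, 0, 0]]' --delta_rot '[[0, -3, 0], [0, -3, 0], [0, -3, 0], [0, -3, 0], [0, -3, 0], [0, -3, 0], [0, -3, 0], [0, 0, 0], [0, 0, 0]]' --grip '[-1, -1, -1, -1, -1, -1, -1, -1, -1]'

```text
clock: 15.75
tool_pos: [0.6102, -0.0858, 0.2401]
eef_rot: [0.64, 0.764, 0.05, -0.059]
contact_force: [-0.1, -0.0, -2.6]
opening: 0.149
finger_force: 60.0
```

```bash
python3 - <<'E'
from swing import *
st(); Rt,p=tray_now(); h=hook(21,up=0,py=.1202-.0037*21/65); print(((p-h[1])*1000).round(1),Rt.as_euler("zyx",degrees=True).round(1))
swing(21,45,8)
E
```

```text
15.75 [ 0.6102 -0.0858  0.2401] [ 0.6401  0.7643  0.0501 -0.0594] op 0.149 ff 60.0 F [-0.1 -0.  -2.6] M [-0.32  0.06 -0.08]
[-0.   0.   0.9] [  9.   -3.5 -20.6]
T [[0.0096,0.0002,-0.0097],[0.0093,0.0,-0.0095],[0.0094,0.0001,-0.0094],[0.0093,0.0,-0.0095],[0.0093,0.0001,-0.0094],[0.0094,0.0001,-0.0095],[0.0093,0.0,-0.0094],[0.0093,0.0001,-0.0094]]
D [[0.1,-3.1,0.1],[0.0,-3.0,-0.0],[0.1,-3.0,0.0],[-0.0,-3.0,0.0],[0.0,-3.0,0.0],[0.0,-3.0,0.0],[0.1,-3.0,0.0],[-0.0,-3.0,0.0]]
[ 0.5977 -0.0103  0.3132]
```

Forces are small and the tray is tracking well, so continue to about 45°.

Emit:
play_rows --translation '[[0.0094, 0, -0.0096], [0.0094, 0, -0.0095], [0.0094, 0, -0.0095], [0.0094, 0, -0.0095], [0.0094, 0, -0.0095], [0.0094, 0, -0.0095], [0.0094, 0, -0.0094], [0.0094, 0, -0.0094], [0, 0, 0], [0, 0, 0]]' --delta_rot '[[0, -3, 0], [0, -3, 0], [0, -3, 0], [0, -3, 0], [0, -3, 0], [0, -3, 0], [0, -3, 0], [0, -3, 0], [0, 0, 0], [0, 0, 0]]' --grip '[-1, -1, -1, -1, -1, -1, -1, -1, -1, -1]'

```text
clock: 17.0
tool_pos: [0.5968, -0.0113, 0.3131]
eef_rot: [0.637, 0.759, -0.084, 0.101]
contact_force: [0.3, 0.3, -3.5]
opening: 0.147
finger_force: 60.0
```

```bash
python3 - <<'E'
from swing import *
st(); Rt,p=tray_now(); h=hook(45,up=0,py=.1202-.0037*45/65); print(((p-h[1])*1000).round(1),np.degrees(np.arcsin(-Rt.as_matrix()[2,1])).round(1))
swing(45,69,8)
E
```

```text
17.0 [ 0.5968 -0.0113  0.3131] [ 0.6372  0.7594 -0.0843  0.1006] op 0.147 ff 60.0 F [ 0.3  0.3 -3.5] M [ 0.41  0.12 -0.08]
[-0.3 -0.6  0.9] 44.9
T [[0.0101,0.0011,-0.0098],[0.0093,0.0,-0.0094],[0.0093,0.0001,-0.0094],[0.0093,0.0,-0.0093],[0.0093,0.0001,-0.0094],[0.0093,0.0,-0.0094],[0.0093,0.0001,-0.0094],[0.0093,0.0,-0.0093]]
D [[0.3,-3.1,-0.0],[0.0,-3.0,-0.0],[0.0,-3.0,-0.0],[0.1,-3.0,-0.0],[-0.0,-3.0,0.0],[0.0,-3.0,0.0],[0.0,-3.0,0.0],[0.1,-3.0,0.0]]
[0.5811 0.0872 0.3484]
```

Emit:
play_rows --translation '[[0.0098, 0.001, -0.0098], [0.0094, 0, -0.0094], [0.0093, 0, -0.0094], [0.0093, 0, -0.0094], [0.0093, 0, -0.0094], [0.0093, 0, -0.0094], [0.0093, 0, -0.0094], [0.0093, 0, -0.0093], [0, 0, 0], [0, 0, 0], [0, 0, 0], [0, 0, 0], [0, 0, 0], [0, 0, 0]]' --delta_rot '[[0.2, -3, 0], [0, -3, 0], [0, -3, 0], [0, -3, 0], [0, -3, 0], [0, -3, 0], [0, -3, 0], [0, -3, 0], [0, 0, 0], [0, 0, 0], [0, 0, 0], [0, 0, 0], [0, 0, 0], [0, 0, 0]]' --grip '[-1, -1, -1, -1, -1, -1, -1, -1, -1, -1, -1, -1, -1, -1]'

```text
clock: 18.75
tool_pos: [0.5807, 0.0879, 0.3493]
eef_rot: [0.605, 0.722, -0.216, 0.256]
contact_force: [0.4, -0.1, -2.5]
opening: 0.15
finger_force: 60.0
```

```bash
python3 - <<'E'
from see import *
st(); Rt,p=tray_now(); print(np.degrees(np.arcsin(-Rt.as_matrix()[2,1])).round(1))
see("tip",("side","top"),ctr=[.565,.15,.1])
for n in C:
  for t in("stamp_a","rubber_block"): print(n,t,[([round(float(v),3) for v in d["point"]],round(d["confidence"],2)) for d in r.look_for(n,t)])
E
```

```text
18.75 [0.5807 0.0879 0.3493] [ 0.6052  0.7223 -0.2157  0.2561] op 0.15 ff 60.0 F [ 0.4 -0.1 -2.5] M [ 0.73  0.2  -0.01]
68.9
side stamp_a [([0.408, -0.171, 0.026], 0.91), ([0.433, -0.265, 0.029], 0.86), ([0.522, -0.017, 0.025], 0.51)]
side rubber_block []
top stamp_a [([0.403, -0.157, 0.026], 0.7), ([0.525, -0.006, 0.023], 0.7), ([0.535, 0.26, 0.028], 0.6), ([0.433, -0.257, 0.025], 0.58), ([0.59, 0.236, 0.054], 0.44), ([0.565, 0.176, 0.025], 0.43)]
top rubber_block []
```

View pics/tip.png

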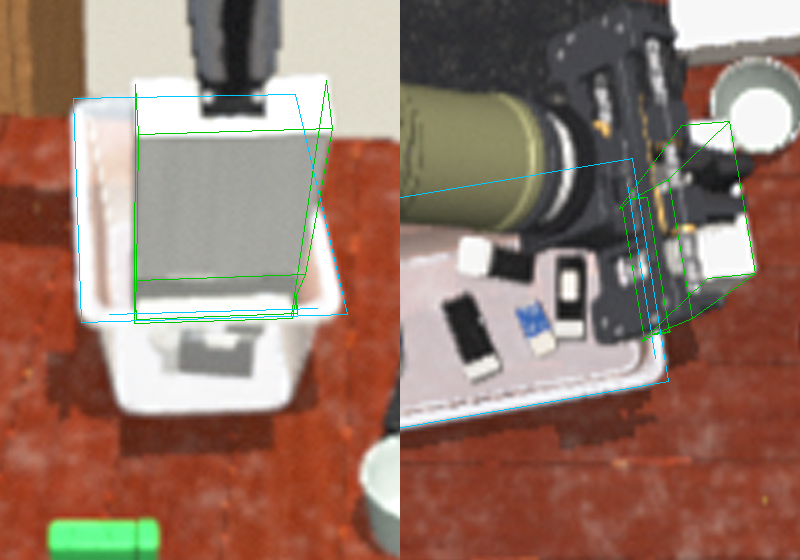

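The top view shows all three black stamps ((570,295), (470,335), (495,258)) and the eraser (535,328) in the bin. In the side view the tray leans 69° with its nose on the rim, and the bin has not moved. Swing back.

```bash
python3 - <<'E'
from swing import *
swing(69,0,20,up=.0013)
E
```

```text
T [[-0.0105,0.0002,0.0124],[-0.0101,0.0,0.0113],[-0.0101,-0.0001,0.0114],[-0.0101,-0.0,0.0114],[-0.0101,-0.0,0.0113],[-0.01,-0.0001,0.0114],[-0.0101,-0.0,0.0114],[-0.0101,-0.0001,0.0114],[-0.0102,-0.0,0.0115],[-0.0101,-0.0001,0.0114],[-0.0101,-0.0001,0.0114],[-0.0101,-0.0,0.0115],[-0.0101,-0.0001,0.0115],[-0.0102,-0.0,0.0114],[-0.0101,-0.0001,0.0115],[-0.0101,-0.0,0.0115],[-0.0102,-0.0001,0.0116],[-0.0101,-0.0,0.0115],[-0.0102,-0.0001,0.0115],[-0.0101,0.0,0.0116]]
D [[0.4,3.4,0.0],[-0.1,3.5,-0.0],[-0.0,3.4,-0.0],[-0.0,3.5,-0.0],[-0.1,3.4,-0.0],[0.0,3.5,-0.0],[-0.0,3.4,-0.0],[-0.0,3.5,-0.1],[-0.1,3.4,0.0],[0.0,3.5,0.0],[-0.0,3.4,0.0],[-0.0,3.4,0.0],[-0.1,3.5,0.0],[-0.0,3.4,-0.0],[-0.0,3.5,-0.0],[-0.1,3.4,-0.0],[0.0,3.5,-0.0],[-0.0,3.4,-0.0],[-0.0,3.5,-0.0],[-0.1,3.4,-0.1]]
[ 0.6165 -0.1225  0.1557]
```

Emit:
play_rows --translation '[[-0.0103, 0, 0.0118], [-0.0101, 0, 0.0113], [-0.0101, 0, 0.0114], [-0.0101, 0, 0.0114], [-0.0101, 0, 0.0113], [-0.01, 0, 0.0114], [-0.0101, 0, 0.0114], [-0.0101, 0, 0.0114], [-0.0102, 0, 0.0115], [-0.0101, 0, 0.0114], [-0.0101, 0, 0.0114], [-0.0101, 0, 0.0115], [-0.0101, 0, 0.0115], [-0.0102, 0, 0.0114], [-0.0101, 0, 0.0115], [-0.0101, 0, 0.0115], [-0.0102, 0, 0.0115], [-0.0101, 0, 0.0115], [-0.0102, 0, 0.0114], [-0.0101, 0, 0.0114]]' --delta_rot '[[0, 3.4, 0], [0, 3.5, 0], [0, 3.4, 0], [0, 3.5, 0], [0, 3.4, 0], [0, 3.5, 0], [0, 3.4, 0], [0, 3.5, 0], [0, 3.4, 0], [0, 3.5, 0], [0, 3.4, 0], [0, 3.4, 0], [0, 3.5, 0], [0, 3.4, 0], [0, 3.5, 0], [0, 3.4, 0], [0, 3.5, 0], [0, 3.4, 0], [0, 3.5, 0], [0, 3.4, 0]]' --grip '[-1, -1, -1, -1, -1, -1, -1, -1, -1, -1, -1, -1, -1, -1, -1, -1, -1, -1, -1, -1]'

```text
clock: 21.55
tool_pos: [0.6175, -0.1235, 0.1555]
eef_rot: [0.621, 0.74, 0.164, -0.197]
contact_force: [-0.1, 0.5, -1.6]
opening: 0.154
finger_force: 60.0
```

```bash
python3 - <<'E'
from swing import *
st(); Rt,p=tray_now(); print(np.degrees(np.arcsin(-Rt.as_matrix()[2,1])).round(1))
c=hold(hook(0,up=.0013,py=.1202)); print((now()[1]-c[1]).round(4),((c[0].inv()*now()[0]).as_rotvec(degrees=True)).round(1))
# plan from commanded pose (assumed = c): lift 45 mm, then back over the start, 25 mm up
path(c,[(hold(hook(0,up=.03,py=.1202)),4),(hold(hook(0,up=.03,py=.1202,fw=-.04)),3),(hold(trayT(TR[0],TR[1],.09,TR[2])),12)])
E
```

```text
21.55 [ 0.6175 -0.1235  0.1555] [ 0.6212  0.7404  0.1641 -0.1974] op 0.154 ff 60.0 F [-0.1  0.5 -1.6] M [-0.73 -0.1  -0.  ]
0.1
[ 0.0009 -0.001  -0.0002] [ 0.2 -0.1  0.1]
T [[0.004,0.0,-0.006],[0.003,0.0,-0.006],[0.004,0.0,-0.007],[0.003,0.0,-0.006],[-0.011,-0.0,-0.007],[-0.012,-0.0,-0.006],[-0.011,-0.0,-0.007],[-0.014,-0.01,-0.005],[-0.014,-0.01,-0.006],[-0.014,-0.009,-0.006],[-0.014,-0.009,-0.006],[-0.015,-0.008,-0.006],[-0.015,-0.007,-0.006],[-0.016,-0.007,-0.007],[-0.015,-0.006,-0.006],[-0.016,-0.005,-0.007],[-0.016,-0.005,-0.007],[-0.016,-0.004,-0.006],[-0.016,-0.004,-0.007]]
D [[0.0,0.0,0.0],[0.0,0.0,0.0],[0.0,0.0,0.0],[0.0,0.0,0.0],[-0.0,0.0,0.0],[0.0,0.0,0.0],[0.0,0.0,0.0],[-1.1,-0.0,1.9],[-1.1,-0.0,1.9],[-1.1,-0.0,1.9],[-1.1,-0.0,1.9],[-1.0,-0.0,1.9],[-1.1,-0.0,1.9],[-1.1,-0.0,1.9],[-1.1,-0.0,1.9],[-1.1,-0.0,1.9],[-1.1,-0.0,1.9],[-1.1,-0.0,1.9],[-1.1,-0.0,1.9]]
19 [ 0.5319 -0.3545  0.1596] [ 0.7729  0.5799  0.2068 -0.1538]
```

Emit:
play_rows --translation '[[0.004, 0, -0.006], [0.003, 0, -0.006], [0.004, 0, -0.007], [0.003, 0, -0.006], [-0.011, 0, -0.007], [-0.012, 0, -0.006], [-0.011, 0, -0.007], [-0.014, -0.01, -0.005], [-0.014, -0.01, -0.006], [-0.014, -0.009, -0.006], [-0.014, -0.009, -0.006], [-0.015, -0.008, -0.006], [-0.015, -0.007, -0.006], [-0.016, -0.007, -0.007], [-0.015, -0.006, -0.006], [-0.016, -0.005, -0.007], [-0.016, -0.005, -0.007], [-0.016, -0.004, -0.006], [-0.016, -0.004, -0.007], [0, 0, 0]]' --delta_rot '[[0, 0, 0], [0, 0, 0], [0, 0, 0], [0, 0, 0], [0, 0, 0], [0, 0, 0], [0, 0, 0], [-1.1, 0, 1.9], [-1.1, 0, 1.9], [-1.1, 0, 1.9], [-1.1, 0, 1.9], [-1.1, 0, 1.9], [-1.1, 0, 1.9], [-1.1, 0, 1.9], [-1.1, 0, 1.9], [-1.1, 0, 1.9], [-1.1, 0, 1.9], [-1.1, 0, 1.9], [-1.1, 0, 1.9], [0, 0, 0]]' --grip '[-1, -1, -1, -1, -1, -1, -1, -1, -1, -1, -1, -1, -1, -1, -1, -1, -1, -1, -1, -1]'

```text
clock: 24.05
tool_pos: [0.5315, -0.3564, 0.1603]
eef_rot: [0.775, 0.578, 0.205, -0.153]
contact_force: [0.2, 0.6, -2.9]
opening: 0.149
finger_force: 60.0
```

Emit:
play_rows --translation '[[0, 0, 0], [0, 0, 0]]' --delta_rot '[[0, 0, 0], [0, 0, 0]]' --grip '[-1, -1]'

```text
clock: 24.3
tool_pos: [0.5338, -0.3527, 0.1611]
eef_rot: [0.773, 0.58, 0.206, -0.154]
contact_force: [0.7, -0.0, -0.5]
opening: 0.15
finger_force: 60.0
```

```bash
python3 - <<'E'
from see import *
st(); Rt,p=tray_now(); print(p.round(4),Rt.as_euler("zyx",degrees=True).round(1))
path(now(),[(hold(trayT(TR[0],TR[1],.02,TR[2])),6),(hold(trayT(TR[0],TR[1],.0015,TR[2])),4)])
E
```

```text
24.3 [ 0.5338 -0.3527  0.1611] [ 0.7725  0.5805  0.2061 -0.1541] op 0.15 ff 60.0 F [ 0.7 -0.  -0.5] M [-0.86  0.27  0.05]
[ 0.57   -0.2294  0.0913] [-16.6   0.    0. ]
T [[-0.006,-0.0,0.01],[-0.006,-0.0,0.01],[-0.007,-0.001,0.01],[-0.006,0.0,0.01],[-0.006,0.0,0.011],[-0.006,-0.0,0.01],[-0.002,-0.0,0.004],[-0.003,-0.0,0.004],[-0.002,-0.0,0.004],[-0.003,-0.0,0.004]]
D [[-0.0,-0.0,0.0],[-0.0,-0.0,0.0],[-0.0,-0.0,0.0],[-0.0,-0.0,0.0],[-0.0,-0.0,0.0],[-0.0,-0.0,0.0],[-0.0,-0.0,0.0],[-0.0,-0.0,0.0],[-0.0,-0.0,0.0],[-0.0,-0.0,0.0]]
10 [ 0.5323 -0.3548  0.071 ] [ 0.7725  0.5805  0.2061 -0.1541]
```

Emit:
play_rows --translation '[[-0.006, 0, 0.01], [-0.006, 0, 0.01], [-0.007, -0.001, 0.01], [-0.006, 0, 0.01], [-0.006, 0, 0.011], [-0.006, 0, 0.01], [-0.002, 0, 0.004], [-0.003, 0, 0.004], [-0.002, 0, 0.004], [-0.002, 0, 0.003], [0, 0, 0], [0, 0, 0], [0, 0, 0]]' --delta_rot '[[0, 0, 0], [0, 0, 0], [0, 0, 0], [0, 0, 0], [0, 0, 0], [0, 0, 0], [0, 0, 0], [0, 0, 0], [0, 0, 0], [0, 0, 0], [0, 0, 0], [0, 0, 0], [0, 0, 0]]' --grip '[-1, -1, -1, -1, -1, -1, -1, -1, -1, -1, -1, -1, -1]'

```text
clock: 25.92
tool_pos: [0.5317, -0.3559, 0.0723]
eef_rot: [0.773, 0.58, 0.206, -0.154]
contact_force: [0.5, 0.5, -1.5]
opening: 0.152
finger_force: 60.0
```

```bash
python3 - <<'E'
from see import *
st(); Rt,p=tray_now(); print(p.round(4),Rt.as_euler("zyx",degrees=True).round(1))
E
```

```text
25.93 [ 0.5317 -0.3559  0.0723] [ 0.7732  0.5798  0.2057 -0.1536] op 0.152 ff 60.0 F [ 0.5  0.5 -1.5] M [-0.81  0.32 -0.  ]
[ 0.568  -0.2327  0.0022] [-16.7   0.1  -0.1]
```

Emit:
play_rows --translation '[[-0.0005, 0, 0.0009], [-0.0005, 0, 0.0009], [0, 0, 0], [0, 0, 0]]' --delta_rot '[[0, 0, 0], [0, 0, 0], [0, 0, 0], [0, 0, 0]]' --grip '[-1, -1, -1, -1]'

```text
clock: 26.42
tool_pos: [0.5316, -0.3558, 0.0701]
eef_rot: [0.773, 0.58, 0.206, -0.154]
contact_force: [0.1, 0.4, -1.7]
opening: 0.148
finger_force: 60.0
```

```bash
python3 - <<'E'
from see import *
st(); Rt,p=tray_now(); print(p.round(4),Rt.as_euler("zyx",degrees=True).round(1))
E
```

```text
26.43 [ 0.5316 -0.3558  0.0701] [ 0.7732  0.5798  0.2057 -0.1538] op 0.148 ff 60.0 F [ 0.1  0.4 -1.7] M [-0.71  0.36 -0.  ]
[ 5.679e-01 -2.326e-01  1.000e-04] [-16.7   0.1  -0. ]
```

Emit:
play_rows --translation '[[-0.0002, 0, 0.0004], [0, 0, 0], [0, 0, 0], [0, 0, 0], [0, 0, 0], [0, 0, 0], [0, 0, 0], [0, 0, 0], [0, 0, -0.01], [0, 0, -0.015], [0, 0, -0.02], [0, 0, -0.025], [0, 0, -0.025], [0, 0, -0.025], [0, 0, -0.025], [0, 0, 0], [0, 0, 0], [0, 0, 0]]' --delta_rot '[[0, 0, 0], [0, 0, 0], [0, 0, 0], [0, 0, 0], [0, 0, 0], [0, 0, 0], [0, 0, 0], [0, 0, 0], [0, 0, 0], [0, 0, 0], [0, 0, 0], [0, 0, 0], [0, 0, 0], [0, 0, 0], [0, 0, 0], [0, 0, 0], [0, 0, 0], [0, 0, 0]]' --grip '[-1, -1, 0.2, 0.2, 0.2, 0.2, 0.2, 0.2, 0.2, 0.2, 0.2, 0.2, 0.2, 0.2, 0.2, 0.2, 0.2, 0.2]'

```text
clock: 28.68
tool_pos: [0.5111, -0.4238, 0.1945]
eef_rot: [0.773, 0.58, 0.206, -0.155]
contact_force: [-0.9, -0.1, 0.3]
opening: 0.601
finger_force: 0.0
```

```bash
python3 - <<'E'
from see import *
st()
out=[]
for n,c in(("side",[.6,.05,0]),("top",[.6,.0,0])):
    im=r.snapshot(n); u,v=proj(n,c)[0].astype(int)
    a=im[max(v-130,0):v+150,max(u-170,0):u+100 if n=="side" else u+180]; out.append(cv2.resize(a,(400,int(a.shape[0]*400/a.shape[1])),interpolation=cv2.INTER_CUBIC))
h=max(o.shape[0] for o in out); cv2.imwrite("pics/end.png",np.hstack([cv2.copyMakeBorder(o,0,h-o.shape[0],0,0,0) for o in out]))
for n in C:
  for t in("ink_a","tray","bin"): print(n,t,[([round(float(v),3) for v in d["point"]],round(d["confidence"],2)) for d in r.look_for(n,t)])
E
```

```text
28.68 [ 0.5111 -0.4238  0.1945] [ 0.7729  0.5799  0.2056 -0.155 ] op 0.601 ff 0.0 F [-0.9 -0.1  0.3] M [-0.48  0.21  0.02]
side ink_a [([0.753, -0.148, 0.029], 0.84), ([0.706, -0.105, 0.04], 0.58)]
side tray [([0.574, -0.209, 0.007], 0.64)]
side bin [([0.558, 0.281, 0.064], 0.6), ([0.54, 0.25, 0.024], 0.19)]
top ink_a [([0.693, -0.094, 0.042], 0.59), ([0.743, -0.133, 0.041], 0.58)]
top tray [([0.577, -0.212, 0.003], 0.58)]
top bin [([0.572, 0.267, 0.033], 0.71)]
```

View pics/end.png

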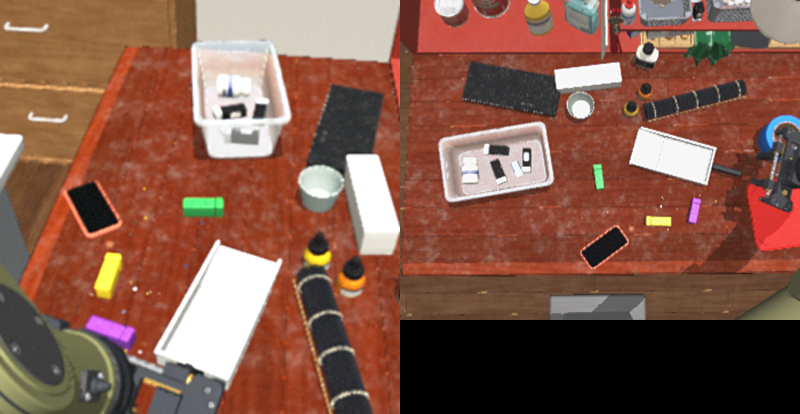

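The empty tray lies flat where it stood, at (673,155) in the right half. The bin at (497,165) holds the three stamps and the eraser and has not moved. The inks at (630,107) and (645,90) are untouched, and the gripper is clear of everything.

```bash
python3 -c "
from plant import r
print(r.finish_job())"
```

```text
the job is handed in; nothing more can be done
None
```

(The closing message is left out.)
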